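# Erect a folding casting box and hold its cam lever at full lift

## Robot

A 6-joint arm with a two-finger parallel gripper is mounted at the origin on the work surface. World frame = base frame: x ahead of the robot, y to its left, z up, the work surface at z = 0. Lengths are in m, angles in degrees, forces in N, time in s.
With the tool pointing down it reaches from about 0.3 to 0.75 m from the base axis. Payload 8.5 kg.
Tool frame: the origin (TCP) lies on the centre line of the jaws, within the pads' length; the fingertips stand 11 mm ahead of it and the grasp point (between the pads) lies 8 mm behind it; x points along the fingers, y is the direction in which the jaws open and shut, and the axes are right-handed (so a half turn about x gives the same grasp; the last joint's range is limited). The gripper opens to 85 mm and grips with 20 to 120 N. Pads are 22 mm wide; open, the fingers measure 114 mm over their backs; the gripper's body (76 mm by 85 mm) begins 54 mm behind the grasp point. The pads swing forward as they close: fully open they stand 13 mm farther back than shut.
Start: joints at [-77.538, 21.807, 74.336, -0, 83.858, -12.336], TCP at [0.231, -0.499, 0.242] pointing down, gripper open.
Joint ranges: [-178.18, 178.18], [-50.72, 133.34], [12.68, 142.11], [-81.47, 261.47], [9.98, 163.14], [-165.26, 165.26]. Speed limits (degrees/s): [136.94, 136.94, 180, 180, 180, 180].

## Interface

Orientations are given as a 3x3 rotation matrix whose columns are the frame's x, y, z axes.
In Python, from rig import env gives the robot as it stands.
- The arm moves only by the tool carry_out, never from a script. Its argument "motion" is a list that holds one entry, the list of rows, each a list of 7 numbers: the shift along the tool's x, y, z in cm, then the turn, a rotation vector about the tool's x, y, z in rad, then the finger opening in cm, from 0 to 8.54. A call has 1 to 5 rows; each row is the pose to reach, as a shift and turn from the pose commanded when the call began, along the tool's axes at that moment; what a row does not reach only later rows make up. A row lasts 1/12 s, in which the tool goes at most 41.7 mm and 7.16 degrees, less where a joint would pass 70% of its speed; a pose out of reach is approached as far as the arm can. A call with a gripper value outside its range is refused whole. The fingers move at their own pace and stop on an object; "grip_force" is the grip in N (left out, the last holds). Time passes only in rows, so rows that repeat a pose let the fingers close. It gives the time, the measured TCP pose, the force and the opening at its end, in the units of the state.
- env.observe(): the state, without advancing time (a new reading comes with each control period).
- env.get_image(name): name is "scene" or "side" or "wrist"; returns a dict with "image" (420x560x3 uint8, red, green, blue), "fov_y" (degrees; the focal length in pixels is half the picture's height over the tangent of half this angle, whatever the lens; pixels are square), "cx", "cy" (the principal point, pixels), "k1" (the pictures are not rectified: a ray, as slopes to the right and down, at radius r is drawn at 1 + k1 r^2 times it, then the intrinsics apply), "R" (3x3) and "t" (3): a world point X has camera coordinates R X + t. Camera axes: x right, y down, z forward; pixel columns grow to the right and rows downward; lengths in m; the calibration is good to about 2 mm. A picture is of the moment at which its call begins. There is no depth.
- env.close_job(): hands the job in, once; it reports no verdict.
The state is a dict: "time_s": time; "q": joint angles; "qvel": joint speeds; "joint_efforts": joint torques, N m; "position": TCP position; "tool_rot": TCP orientation; "ft_force": force on the tool from outside, world axes, zero at the start; "wrist_torque": the same for the moment, N m; "grip_width": finger opening in m.
Only numpy, scipy, OpenCV 4.12 (cv2) and the standard library are available. Lean on these libraries where they do the work, as an engineer would, in place of code of your own. Each camera call takes 0.05 s, during which the arm holds its last target. There are 200 camera calls.

## Task

Set up the folding plaster-casting box on the pottery bench: raise its three hinged plywood walls fully upright, leaving the cam lever down until they all stand. Then swing the cam lever up until it points straight up, where the cam lifts the locking collar highest around the feet of the walls, and finish while still holding the lever there, because it springs back when let go. Leave the mug, the jar and the spatula where they are.

Things in the scene. Friction and masses are not known exactly. Their poses are not given: they have to be found in the camera images.
- mould_box: Fixed casting box. Origin: centre of underside; x away from the robot (yaw within 0.25 rad), y left, z up. 170 x 170 x 12 mm base, 100 x 100 block with its top (box floor, a 29 mm grey clay dome on it) at 45. Near (-x) wall fixed, top at 95; left (+y), right (-y), far (+x) walls hinged, 8 thick, 50 high plus tab, folded outward. Aluminium collar round the block; cam on the near side.
- wall_left (a joint): Hinge angle (rad) of the left wall: 0 = flat, pointing outward (+y of the box); starts between 0 and 0.5; 1.571 = upright, at its stop. The hinge is stiff: the wall stays at whatever angle it is left (about 1 to 2 N at the tab moves it).
- wall_right (a joint): Hinge angle (rad) of the right wall: 0 = flat, pointing outward (-y of the box); starts between 0 and 0.5; 1.571 = upright, at its stop. The hinge is stiff: the wall stays at whatever angle it is left (about 1 to 2 N at the tab moves it).
- wall_far (a joint): Hinge angle (rad) of the far wall: 0 = flat, pointing outward (+x of the box); starts between 0 and 0.5; 1.571 = upright, at its stop. The hinge is stiff: the wall stays at whatever angle it is left (about 1 to 2 N at the tab moves it).
- wall_left_tab (a point): Grip point in the left wall's tab: 30 mm wide along the hinge, 8 thick, sticking out 40 from mid free edge; point is 25 past that edge. Hinge line along the box's x axis, y = +58, z = 45 mm. At hinge angle q it is 75cos(q)-4sin(q) mm outward of the hinge line, 75sin(q)+4cos(q) above. Pinched across its width from above, the tab can turn between the pads: the tool may stay pointing down.
- wall_right_tab (a point): Grip point in the right wall's tab: 30 mm wide along the hinge, 8 thick, sticking out 40 from mid free edge; point is 25 past that edge. Hinge line along the box's x axis, y = -58, z = 45 mm. At hinge angle q it is 75cos(q)-4sin(q) mm outward of the hinge line, 75sin(q)+4cos(q) above. Pinched across its width from above, the tab can turn between the pads: the tool may stay pointing down.
- wall_far_tab (a point): Grip point in the far wall's tab: 30 mm wide along the hinge, 8 thick, sticking out 40 from mid free edge; point is 25 past that edge. Hinge line along the box's y axis, x = +58, z = 45 mm. At hinge angle q it is 75cos(q)-4sin(q) mm outward of the hinge line, 75sin(q)+4cos(q) above. Pinched across its width from above, the tab can turn between the pads: the tool may stay pointing down.
- cam_lever (a joint): Lever angle (rad) about an axis along the box's x through y = 0, z = 42 mm of the box. 0 = level, pointing left (+y); starts between 0 and 0.4; 1.571 = straight up = highest lift; beyond, it leans right and the lift falls; stop at 2.3. A spring pulls it to 0 against friction: about 5 N at the grip raises it, about 2 N holds it at the top; let go there, it falls back.
- cam_handle: The lever, turning with the cam: steel bar 14 x 8 mm, 82 to 90 mm on the near (-x) side of the box centre, with a round wooden peg 16 mm in diameter at its end, sticking out 34 mm from the bar towards the robot (-x of the box). Origin on the cam axis at the box centre; its y axis points from the axis along the bar.
- cam_grip (a point): Grip point in the wooden peg, on its centre line, 100 mm from the cam axis and 110 mm on the near side of the box centre (20 mm out from the bar's near face). At lever angle q it is 100 mm*cos(q) to the left of the cam axis and 100 mm*sin(q) above it.
- collar (a joint): Lift of the locking collar (m): 12 mm * sin(lever angle), driven by the cam only; 0.012 at the highest point. The collar's top is 42 mm above the bench when down.
- mug: White ceramic mug, 82 mm across, 95 mm high, standing to one side of the box: leave alone. Origin: centre of its underside.
- jar: Glass jar with steel lid, 72 mm across, 100 mm high, standing on the other side of the box: leave alone. Origin: centre of its underside.
- spatula: Wooden spatula, 200 mm long, lying flat beyond the box: leave alone. Its origin is on its underside.

How it is judged (in metres and radians):
On the way, in this order (a step that is already met when the one before it is completed fails the run):
1. all three hinged walls stand upright while the cam lever is still down (value of joint each of wall_left, wall_right, wall_far above 1.42 rad and value of joint cam_lever below 0.8 rad), for 0.2 s.
2. the lever points straight up, collar at full lift, walls upright (value of joint each of wall_left, wall_right, wall_far, cam_lever above 1.42 rad and value of joint cam_lever below 1.72 rad and value of joint collar above 0.0112 m), for 0.3 s.
At the end, for the whole second after the job is handed in: All three hinged walls upright (within 0.15 rad, 8.6 degrees), the cam lever pointing straight up within 0.15 rad (8.6 degrees), so that the collar is at full lift, and the lever still, held there by the fingers (contact over 0.5 N) through the last second (all of step 2 and velocity of joint cam_lever between -0.1 and 0.1 rad/s and contact force between the fingers and cam_handle above 0.5 N); the arm keeps its last pose, push and grip.
It fails at once if the mug is shifted by more than 40 mm or tipped over (distance of mug from where it was at the start of the episode above 0.04 m or angle between mug's own z axis and vertical above 0.3 rad).
It fails at once if the jar is shifted by more than 40 mm or tipped over (distance of jar from where it was at the start of the episode above 0.04 m or angle between jar's own z axis and vertical above 0.3 rad).
It fails at once if the spatula is shifted by more than 40 mm or tipped over (distance of spatula from where it was at the start of the episode above 0.04 m or angle between spatula's own z axis and vertical above 0.3 rad).
It also fails if it takes over 72 s, if anything falls off the work surface, if the arm or the gripper's body presses on something with over 40 N, if the wrist force passes 120 N, or if a joint passes its speed limit or range.

## Working session

There is one attempt and no reset: what is moved stays moved. The work goes in short steps, Python scripts to look and compute and a tool call to move; the robot and the scene stay as the last step left them, time stands still between calls to the robot, and variables do not carry over. Pictures are saved under pics/ and viewed, on a budget of 10 in all, crops included, one or two more only if the job needs it, and the job is handed in when it is done.

Besides the shell and the picture viewer there is one more tool, called by a JSON object that holds its "op" and its "data". carry_out: Moves the arm, as the interface text tells. Its arguments: {"type":"object","properties":{"motion":{"type":"array","items":{"type":"array","items":{"type":"array","items":{"type":"number"}}}},"grip_force":{"type":"number"}},"required":["motion"]}

```bash
ls; mkdir -p pics; python3 - <<'E'
from rig import env
import cv2,pickle
s=env.observe();print(s)
d={}
for n in("scene","side"):
    g=env.get_image(n);d[n]=g;cv2.imwrite(f"pics/{n}0.png",g["image"][:,:,::-1])
    print(n,{k:v for k,v in g.items() if k!="image"})
pickle.dump(d,open("v0.pkl","wb"))
E
```

```text
pics
{'time_s': 0.0, 'q': array([-7.75387254e+01,  2.18404288e+01,  7.43884514e+01, -2.40452718e-04,
        8.38582564e+01, -1.23366608e+01]), 'qvel': array([-0.02093078,  0.01592365, -0.01315623,  0.03799119,  0.01457712,
       -0.07482004]), 'joint_efforts': array([-9.04799545e-04, -4.48463702e+01, -2.31279480e+01, -2.33769424e-04,
        4.77473499e-03,  1.06875592e-05]), 'position': array([ 0.23060293, -0.49898777,  0.24169527]), 'tool_rot': array([[-3.32236281e-04,  4.19419536e-01, -9.07792455e-01],
       [ 1.48409177e-03, -9.07791299e-01, -4.19419545e-01],
       [-9.99998844e-01, -1.48659370e-03, -3.20855878e-04]]), 'ft_force': array([ 0.34853646,  0.30557012, -0.20180024]), 'wrist_torque': array([-0.00396259, -0.05696293,  0.02135434]), 'grip_width': 0.0851701895809518}
scene {'fov_y': 43.9604695795652, 'cx': 277.2765420275071, 'cy': 204.80905300936135, 'k1': -0.19608198496481488, 'R': array([[ 0.69459823,  0.7190022 ,  0.0238565 ],
       [ 0.42343334, -0.38180265, -0.82154181],
       [-0.58158189,  0.58074312, -0.56964895]]), 't': array([-0.42134424, -0.21027493,  1.99921833])}
side {'fov_y': 43.76885987974011, 'cx': 279.6312843991793, 'cy': 206.74069312070986, 'k1': -0.07081974913965766, 'R': array([[-0.71299252, -0.7007814 ,  0.02339014],
       [-0.42446725,  0.40483137, -0.80990068],
       [ 0.55809427, -0.58738147, -0.58610049]]), 't': array([0.43062047, 0.29109008, 1.23815844])}
```

View pics/scene0.png

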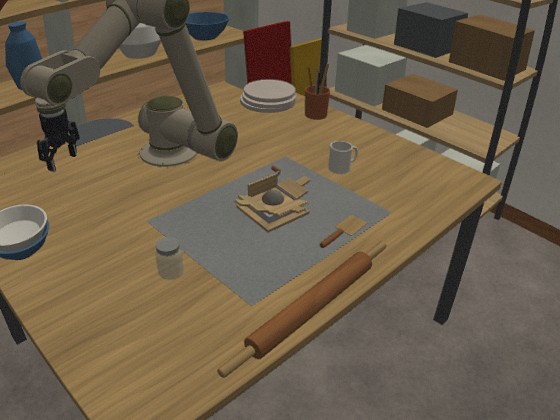

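View pics/side0.png

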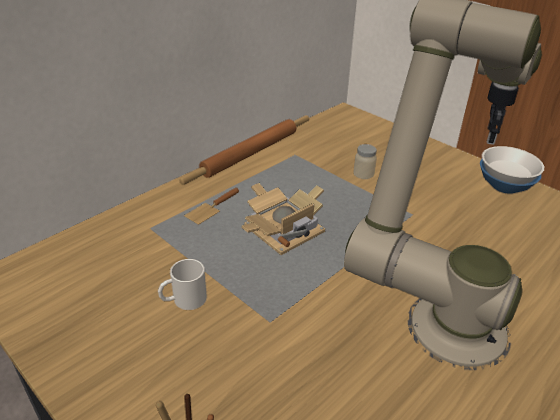

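Scene: box at about (272,203), mug (342,157), jar (169,258), spatula (345,232). Side: box at (285,220), mug (188,285), jar (366,162). I'll zoom both views in one picture.

```bash
cat > h.py <<'E'
import numpy as np,cv2
def K(g):
    f=210/np.tan(np.radians(g["fov_y"]/2));return np.array([[f,0,g["cx"]],[0,f,g["cy"]],[0,0,1]])
def D(g): return np.array([g["k1"],0,0,0,0.])
def proj(g,P): return cv2.projectPoints(np.atleast_2d(P).astype(float),cv2.Rodrigues(g["R"])[0],g["t"],K(g),D(g))[0][:,0]
def ray(g,uv):
    n=cv2.undistortPointsIter(np.array([[uv]],float),K(g),D(g),None,None,(3,50,1e-9))[0,0]
    return -g["R"].T@g["t"], g["R"].T@np.array([*n,1.])
def onz(g,uv,z):
    o,d=ray(g,uv);return o+d*(z-o[2])/d[2]
def tri(g1,a,g2,b):
    o,d=ray(g1,a);p,e=ray(g2,b);s=np.linalg.lstsq(np.c_[d,-e],p-o,rcond=None)[0]
    A,B=o+d*s[0],p+e*s[1];return (A+B)/2,np.linalg.norm(A-B)
# box geometry: pose (x,y,yaw)
def box(pose,P):
    x,y,a=pose;P=np.atleast_2d(P).astype(float);c,s=np.cos(a),np.sin(a)
    return P@np.array([[c,s,0],[-s,c,0],[0,0,1]])+[x,y,0]
def tab(w,q,r=.075):
    o=.058+r*np.cos(q)-.004*np.sin(q);z=.045+r*np.sin(q)+.004*np.cos(q)
    return {"l":[0,o,z],"r":[0,-o,z],"f":[o,0,z]}[w]
def grip(q): return [-.110,.1*np.cos(q),.042+.1*np.sin(q)]
def crop(g,x0,y0,w,h,k): return cv2.resize(g["image"][y0:y0+h,x0:x0+w,::-1],None,fx=k,fy=k,interpolation=cv2.INTER_CUBIC)
E
python3 - <<'E'
import pickle;from h import *
d=pickle.load(open("v0.pkl","rb"))
a=crop(d["scene"],225,155,100,80,7);b=crop(d["side"],235,175,100,80,7)
cv2.imwrite("pics/z.png",cv2.resize(cv2.vconcat([a,b]),(750//1,1200//1)) if 0 else cv2.resize(cv2.hconcat([a,b]),(800,320)))
cv2.imwrite("pics/za.png",cv2.resize(a,(750,600)));cv2.imwrite("pics/zb.png",cv2.resize(b,(750,600)))
for p in[(169,276),(340,170)]:print(onz(d["scene"],p,0))
E
```

```text
[ 0.59550412 -0.40482938  0.        ]
[0.54083047 0.38467441 0.        ]
```

View pics/za.png

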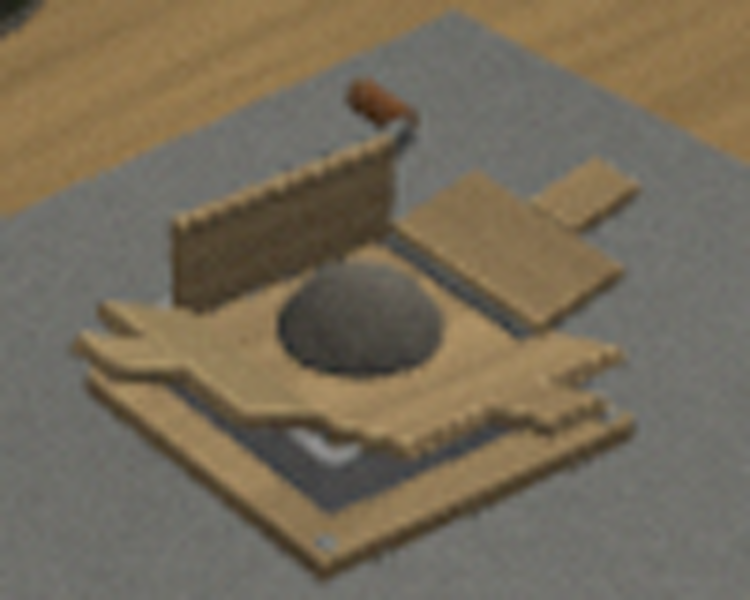

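View pics/zb.png

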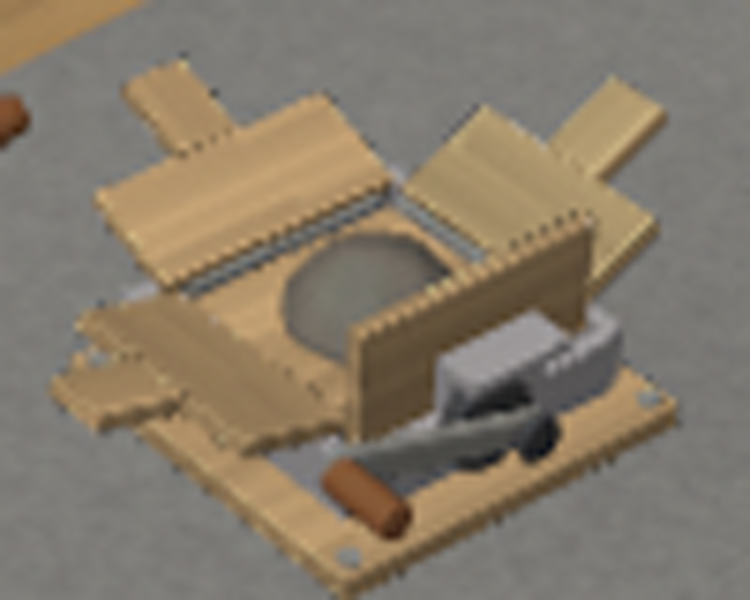

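```bash
cat > fit.py <<'E'
import pickle;from h import *
from scipy.optimize import least_squares
d=pickle.load(open("v0.pkl","rb"))
sc=lambda u,v:("scene",225-.43+u/7.5,155-.43+v/7.5)
sd=lambda u,v:("side",235-.43+u/7.5,175-.43+v/7.5)
def wp(w,q,s):
    o=.058+.09*np.cos(q)-.008*np.sin(q);z=.045+.09*np.sin(q)+.008*np.cos(q);h=.015*s
    return {"l":[h,o,z],"r":[h,-o,z],"f":[o,h,z]}[w]
pg=lambda q,x:[x,.1*np.cos(q),.042+.1*np.sin(q)]
C=[(sc(322,562),lambda p:[.085,-.085,.012]),(sc(632,428),lambda p:[.085,.085,.012]),(sd(347,578),lambda p:[-.085,.085,.012]),(sd(675,405),lambda p:[-.085,-.085,.012])]
for w,i,L in[("l",3,[(sc(603,155),-1),(sc(640,185),1),(sd(55,380),1),(sd(100,415),-1)]),
 ("r",4,[(sc(78,343),1),(sc(103,303),-1),(sd(613,77),1),(sd(665,112),-1)]),
 ("f",5,[(sc(548,428),-1),(sc(608,402),1),(sd(125,85),1),(sd(182,62),-1)])]:
    for m,s in L:C.append((m,lambda p,w=w,i=i,s=s:wp(w,p[i],s)))
C+=[(sc(358,95),lambda p:pg(p[6],-.124)),(sd(395,520),lambda p:pg(p[6],-.124)),(sd(343,478),lambda p:pg(p[6],-.09))]
def res(p): return np.array([proj(d[m[0]],box(p[:3],f(p)))[0]-m[1:] for m,f in C])
r=least_squares(lambda p:res(p).ravel(),[.52,0,0,.2,.2,.2,.2],loss="soft_l1");p=r.x
print(p.round(4));print(np.c_[res(p)].round(1).tolist())
np.save("p.npy",p)
for w,i in("l",3),("r",4),("f",5):print(w,box(p[:3],tab(w,p[i])).round(4))
print("peg",box(p[:3],grip(p[6])).round(4))
E
python3 fit.py
```

```text
[ 0.5585  0.025  -0.1078  0.227   0.5349  0.3207  0.2917]
[[-0.1, -0.2], [0.8, -1.3], [-0.0, 0.5], [1.4, 0.0], [-0.5, 0.1], [0.5, -0.1], [-0.4, -0.4], [0.1, 0.3], [6.4, 0.2], [-2.6, 1.0], [0.0, -1.2], [-0.0, -1.4], [0.2, 0.0], [-0.1, 0.1], [0.4, 0.3], [0.7, -0.0], [0.8, -0.7], [0.4, 0.6], [-0.9, -0.3]]
l [[0.5725 0.1544 0.0658]]
r [[ 0.5455 -0.0948  0.0867]]
f [[0.6857 0.0112 0.0724]]
peg [[0.4595 0.132  0.0708]]
```

```bash
sed -i 's/(sc(78,343),1),(sc(103,303),-1)/(sc(124,372),1),(sc(76,340),-1)/' fit.py; python3 fit.py; python3 -c "
from h import *;p=np.load('p.npy');print(box(p[:3],[[0,0,0]]));[print(w,box(p[:3],tab(w,1.571))) for w in 'lrf'];print(box(p[:3],grip(1.571)))"
```

```text
[ 0.5602  0.0242 -0.0977  0.2247  0.4223  0.3286  0.2821]
[[0.5, 0.2], [1.1, -1.2], [0.2, 0.1], [1.1, -0.6], [-0.6, 0.2], [0.5, 0.1], [-0.4, -0.5], [0.2, 0.2], [-0.8, -0.1], [-0.0, -0.4], [0.6, 0.0], [0.6, -0.2], [0.8, -0.0], [0.4, -0.0], [-0.1, -0.0], [0.2, -0.3], [0.6, -0.2], [0.7, 0.5], [-0.7, -0.4]]
l [[0.5729 0.1538 0.0656]]
r [[ 0.5481 -0.1     0.0794]]
f [[0.6873 0.0117 0.073 ]]
peg [[0.4601 0.1305 0.0698]]
[[0.56024436 0.02418246 0.        ]]
l [[0.56551107 0.07790966 0.11999918]]
r [[ 0.55497764 -0.02954474  0.11999918]]
f [[0.61397156 0.01891574 0.11999918]]
[[0.4507671  0.03489372 0.142     ]]
```

```bash
cat > to.py <<'E'
# to.py  x y z yaw : shift/turn from present TCP pose (tool down) in tool axes
import sys;from h import *;from rig import env
from scipy.spatial.transform import Rotation as R
def st():
    s=env.observe();return s
def go(T,yaw):
    s=st();c,k=np.cos(yaw),np.sin(yaw);G=np.array([[0,c,k],[0,k,-c],[-1,0,0]]);M=s["tool_rot"]
    print("t",round(s["time_s"],2),"pos",s["position"].round(4),"F",s["ft_force"].round(1),"w",round(s["grip_width"],4))
    print("shift cm",(M.T@(np.array(T)-s["position"])*100).round(2),"turn",R.from_matrix(M.T@G).as_rotvec().round(3))
E
python3 - <<'E'
from to import *
p=np.load('p.npy');T=box(p[:3],tab("r",p[4],.078))[0];print(T)
T[2]=.15;go(T,p[2])
E
```

```text
[ 0.5478046  -0.10271896  0.08061468]
t 0.1 pos [ 0.2306 -0.499   0.2417] F [ 0.2 -0.1  0. ] w 0.0856
shift cm [  9.22 -22.66 -45.41] turn [-1.04e+00 -1.00e-03  1.00e-03]
```

{"op": "carry_out", "data": {"motion": [[[0,-1.6,-3.2,-0.1,0,0,8.5],[0,-3.2,-6.4,-0.2,0,0,8.5],[0,-4.8,-9.6,-0.3,0,0,8.5],[0,-6.4,-12.8,-0.4,0,0,8.5],[0,-8,-16,-0.5,0,0,8.5]]]}}

```text
time_s: 0.52
position: [0.343, -0.358, 0.242]
tool_rot: [[-0.0, 0.806, -0.592], [0.001, -0.592, -0.806], [-1.0, -0.001, -0.0]]
ft_force: [0.2, -0.6, -0.6]
grip_width: 0.0852
```

```bash
cat > g.py <<'E'
from to import *
p=np.load('p.npy');w=sys.argv[1];q=p[{"l":3,"r":4,"f":5}[w]];T=box(p[:3],tab(w,q,.078))[0];T[2]=float(sys.argv[2]) if len(sys.argv)>2 else T[2]-.008
go(T,p[2]-(np.pi/2 if w=="f" else 0));print(T)
E
python3 g.py r .15
```

```text
t 0.52 pos [ 0.343 -0.358  0.242] F [ 0.2 -0.6 -0.6] w 0.0852
shift cm [  9.21   1.4  -32.69] turn [-0.536 -0.     0.001]
[ 0.5478046  -0.10271896  0.15      ]
```

{"op": "carry_out", "data": {"motion": [[[0,0.2,-3.6,-0.11,0,0,8.5],[0,0.3,-7.2,-0.22,0,0,8.5],[0,0.5,-10.8,-0.33,0,0,8.5],[1,0.6,-14.4,-0.44,0,0,8.5],[2,0.8,-18,-0.536,0,0,8.5]]]}}

```text
time_s: 0.93
position: [0.4568, -0.2181, 0.2223]
tool_rot: [[0.001, 0.995, -0.096], [-0.0, -0.096, -0.995], [-1.0, 0.001, 0.0]]
ft_force: [0.3, 0.4, -0.5]
grip_width: 0.0849
```

```bash
python3 g.py r .15
```

```text
t 0.93 pos [ 0.4568 -0.2181  0.2223] F [ 0.3  0.4 -0.5] w 0.0849
shift cm [  7.23   7.94 -12.36] turn [ 0.001  0.    -0.001]
[ 0.5478046  -0.10271896  0.15      ]
```

{"op": "carry_out", "data": {"motion": [[[1,2,-3.1,0,0,0,8.5],[2.5,4,-6.2,0,0,0,8.5],[4,6,-9.3,0,0,0,8.5],[6,7.9,-12.4,0,0,0,8.5],[7.2,7.9,-12.4,0,0,0,8.5]]]}}

```text
time_s: 1.35
position: [0.5491, -0.0995, 0.1481]
tool_rot: [[-0.001, 0.995, -0.097], [0.002, -0.097, -0.995], [-1.0, -0.001, -0.002]]
ft_force: [-1.3, 0.2, -1.2]
grip_width: 0.0851
```

```bash
python3 g.py r; python3 - <<'E'
from h import *;from rig import env
g=env.get_image("wrist");im=g["image"][:,:,::-1].copy();p=np.load("p.npy")
for w,i in("l",3),("r",4),("f",5):
    u=proj(g,box(p[:3],tab(w,p[i])))[0]
    print(w,u);cv2.drawMarker(im,(int(u[0]),int(u[1])),(0,0,255),0,12)
cv2.imwrite("pics/w1.png",im)
E
```

```text
t 1.35 pos [ 0.5491 -0.0995  0.1481] F [-1.3  0.2 -1.2] w 0.0851
shift cm [ 7.55 -0.08  0.34] turn [ 0.001 -0.002  0.001]
[ 0.5478046  -0.10271896  0.07261468]
l [ 275.7874434  -206.74043086]
r [275.8096044 228.7519301]
f [474.43528825  40.88202796]
```

View pics/w1.png

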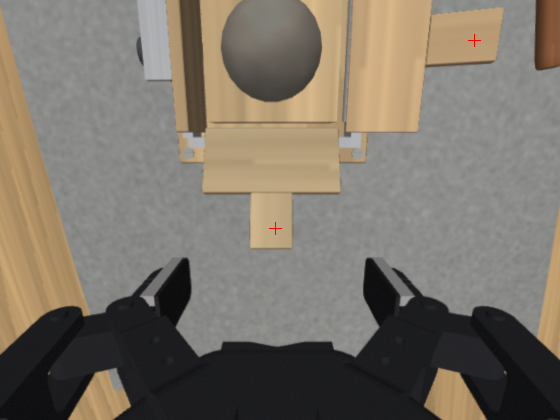

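The wrist view shows the right tab at (250–292, 192–248), centre x ≈ 271 against my marker at 276, so the tab is about 3 mm towards box −x. The far tab marker (474,41) agrees. I'll correct for the offset, descend and close.

{"op": "carry_out", "data": {"motion": [[[2.5,-0.3,0.3,0,0,0,8.5],[5,-0.3,0.3,0,0,0,8.5],[7.4,-0.3,0.3,0,0,0,8.5],[7.4,-0.3,0.3,0,0,0,0],[7.4,-0.3,0.3,0,0,0,0]]], "grip_force": 30}}

```text
time_s: 1.82
position: [0.5435, -0.1075, 0.0763]
tool_rot: [[-0.002, 0.995, -0.103], [0.001, -0.103, -0.995], [-1.0, -0.002, -0.0]]
ft_force: [0.1, -0.1, 0.0]
grip_width: 0.0634
```

{"op": "carry_out", "data": {"motion": [[[0,0,0,0,0,0,0],[0,0,0,0,0,0,0],[0,0,0,0,0,0,0],[0,0,0,0,0,0,0],[0,0,0,0,0,0,0]]]}}

```text
time_s: 2.23
position: [0.5441, -0.1078, 0.0773]
tool_rot: [[0.001, 0.995, -0.102], [-0.002, -0.102, -0.995], [-1.0, 0.001, 0.002]]
ft_force: [-3.4, -4.4, 4.1]
grip_width: 0.0295
```

```bash
cat > arc.py <<'E'
# rows (dx_up->-x, inward) for wall arc from q0 in 5-row calls, r
import sys;import numpy as np
q0,r,n=float(sys.argv[1]),float(sys.argv[2]),int(sys.argv[3])
f=lambda q:np.array([-(r*np.sin(q)+.4*np.cos(q)),r*np.cos(q)-.4*np.sin(q)])
Q=np.linspace(q0,1.6,n*5+1)
for c in range(n):print([(f(q)-f(Q[5*c])).round(1).tolist() for q in Q[5*c+1:5*c+6]], Q[5*c+5].round(2))
E
python3 arc.py .42 7.8 4; python3 g.py r
```

```text
[[-0.4, -0.2], [-0.8, -0.5], [-1.2, -0.7], [-1.5, -1.0], [-1.9, -1.3]] 0.72
[[-0.3, -0.3], [-0.6, -0.7], [-0.9, -1.0], [-1.2, -1.4], [-1.4, -1.8]] 1.01
[[-0.2, -0.4], [-0.4, -0.8], [-0.6, -1.3], [-0.7, -1.7], [-0.8, -2.1]] 1.31
[[-0.1, -0.5], [-0.1, -0.9], [-0.2, -1.4], [-0.2, -1.8], [-0.2, -2.3]] 1.6
t 2.23 pos [ 0.5441 -0.1078  0.0773] F [-3.4 -4.4  4.1] w 0.0295
shift cm [ 0.47  0.32 -0.54] turn [-0.004  0.002 -0.001]
[ 0.5478046  -0.10271896  0.07261468]
```

{"op": "carry_out", "data": {"motion": [[[-0.4,0,-0.2,0,0,0,0],[-0.8,0,-0.5,0,0,0,0],[-1.2,0,-0.7,0,0,0,0],[-1.6,0,-1.0,0,0,0,0],[-2.0,0,-1.3,0,0,0,0]]]}}

```text
time_s: 2.65
position: [0.5452, -0.0937, 0.0964]
tool_rot: [[-0.0, 0.995, -0.102], [0.001, -0.102, -0.995], [-1.0, -0.0, -0.0]]
ft_force: [2.1, 0.8, -7.3]
grip_width: 0.029
```

{"op": "carry_out", "data": {"motion": [[[-0.3,0,-0.3,0,0,0,0],[-0.6,0,-0.7,0,0,0,0],[-0.9,0,-1.1,0,0,0,0],[-1.2,0,-1.5,0,0,0,0],[-1.5,0,-1.9,0,0,0,0]]]}}

```text
time_s: 3.07
position: [0.5471, -0.0747, 0.1114]
tool_rot: [[-0.0, 0.995, -0.102], [0.0, -0.102, -0.995], [-1.0, -0.0, -0.0]]
ft_force: [1.6, -0.8, -7.9]
grip_width: 0.0294
```

{"op": "carry_out", "data": {"motion": [[[-0.2,0,-0.4,0,0,0,0],[-0.4,0,-0.8,0,0,0,0],[-0.6,0,-1.3,0,0,0,0],[-0.7,0,-1.7,0,0,0,0],[-0.8,0,-2.2,0,0,0,0]]]}}

```text
time_s: 3.48
position: [0.5494, -0.0535, 0.12]
tool_rot: [[0.0, 0.995, -0.102], [-0.001, -0.102, -0.995], [-1.0, 0.0, 0.001]]
ft_force: [-2.8, -4.5, 1.8]
grip_width: 0.0294
```

{"op": "carry_out", "data": {"motion": [[[-0.1,0,-0.5,0,0,0,0],[-0.1,0,-1.0,0,0,0,0],[-0.1,0,-1.5,0,0,0,0],[-0.1,0,-2.0,0,0,0,0],[-0.1,0,-2.4,0,0,0,0]]]}}

```text
time_s: 3.9
position: [0.5518, -0.0294, 0.1218]
tool_rot: [[0.001, 0.995, -0.102], [-0.001, -0.102, -0.995], [-1.0, 0.001, 0.001]]
ft_force: [-4.9, -4.8, 7.6]
grip_width: 0.0291
```

{"op": "carry_out", "data": {"motion": [[[0,0,-0.1,0,0,0,0],[0,0,-0.2,0,0,0,0],[0,0,-0.2,0,0,0,0],[0,0,-0.2,0,0,0,0]]]}}

```text
time_s: 4.23
position: [0.552, -0.0273, 0.1216]
tool_rot: [[0.001, 0.995, -0.102], [-0.001, -0.102, -0.995], [-1.0, 0.001, 0.001]]
ft_force: [-4.1, -2.6, 7.0]
grip_width: 0.0289
```

{"op": "carry_out", "data": {"motion": [[[0,0,-0.2,0,0,0,0],[0,0,-0.4,0,0,0,0],[0,0,-0.4,0,0,0,0]]]}}

```text
time_s: 4.48
position: [0.5523, -0.0239, 0.1214]
tool_rot: [[0.0, 0.995, -0.101], [-0.002, -0.101, -0.995], [-1.0, 0.0, 0.002]]
ft_force: [-3.7, -7.1, 4.8]
grip_width: 0.0293
```

```bash
python3 - <<'E'
from h import *;from rig import env
s=env.observe();print(s["ft_force"],s["position"])
a=env.get_image("scene");b=env.get_image("side")
A=crop(a,225,155,100,80,4);B=crop(b,235,175,100,80,4)
cv2.imwrite("pics/c1.png",cv2.hconcat([A,B]))
E
```

```text
[-3.70468238 -7.07137123  4.8202754 ] [ 0.55228481 -0.02389315  0.12137442]
```

View pics/c1.png

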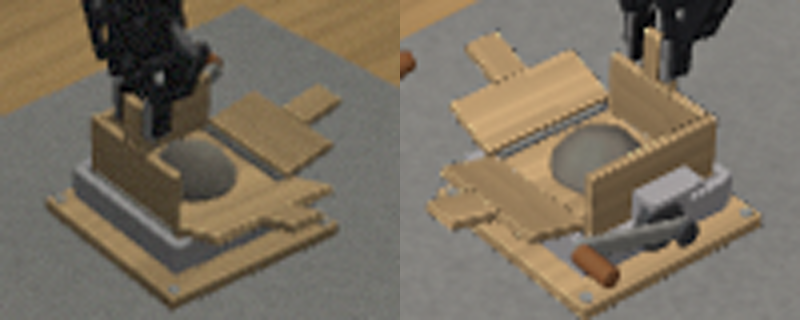

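The right wall stands upright in both views (vertical at (135–180,130) in the left crop and flush with the near wall in the right crop). I'll release it, rise and go to the left tab.

{"op": "carry_out", "data": {"motion": [[[0,0,0,0,0,0,5],[0,0,0,0,0,0,5],[0,0,0,0,0,0,6],[-2,0,0,0,0,0,7],[-5,0,0,0,0,0,8.5]]]}}

```text
time_s: 5.0
position: [0.5514, -0.0229, 0.1687]
tool_rot: [[-0.005, 0.995, -0.102], [0.002, -0.102, -0.995], [-1.0, -0.006, -0.002]]
ft_force: [0.3, -0.2, -0.1]
grip_width: 0.0797
```

```bash
python3 g.py l .14; python3 g.py l
```

```text
t 5.0 pos [ 0.5514 -0.0229  0.1687] F [ 0.3 -0.2 -0.1] w 0.0797
shift cm [  2.9    0.36 -18.08] turn [-0.004 -0.002  0.006]
[0.57323428 0.15669621 0.14      ]
t 5.0 pos [ 0.5514 -0.0229  0.1687] F [ 0.3 -0.2 -0.1] w 0.0797
shift cm [ 11.07   0.41 -18.07] turn [-0.004 -0.002  0.006]
[0.57323428 0.15669621 0.05827538]
```

{"op": "carry_out", "data": {"motion": [[[0,0,-3.6,0,0,0,8.5],[0,0,-7.2,0,0,0,8.5],[0,0.1,-10.8,0,0,0,8.5],[0,0.1,-14.4,0,0,0,8.5],[0,0.1,-18,0,0,0,8.5]]]}}

```text
time_s: 5.42
position: [0.5717, 0.1576, 0.1705]
tool_rot: [[0.0, 0.995, -0.102], [0.001, -0.102, -0.995], [-1.0, 0.0, -0.001]]
ft_force: [0.9, -0.0, -0.9]
grip_width: 0.085
```

{"op": "carry_out", "data": {"motion": [[[0,0,0,0,0,0,8.5],[1,0,0,0,0,0,8.5],[3,0,0,0,0,0,8.5],[5,0,0,0,0,0,8.5],[5,0,0,0,0,0,8.5]]]}}

```text
time_s: 5.83
position: [0.5699, 0.1544, 0.1162]
tool_rot: [[-0.007, 0.995, -0.103], [-0.0, -0.103, -0.995], [-1.0, -0.007, 0.001]]
ft_force: [-0.9, -0.2, 0.0]
grip_width: 0.085
```

```bash
python3 g.py l; python3 - <<'E'
from h import *;from rig import env
g=env.get_image("wrist");im=g["image"][:,:,::-1].copy();p=np.load("p.npy")
u=proj(g,box(p[:3],tab("l",p[3])))[0];cv2.drawMarker(im,(int(u[0]),int(u[1])),(0,0,255),0,12)
print(u);cv2.imwrite("pics/w2.png",im)
E
```

```text
t 5.83 pos [0.5699 0.1544 0.1162] F [-0.9 -0.2  0. ] w 0.085
shift cm [ 5.79  0.35 -0.27] turn [-0.006  0.001  0.007]
[0.57323428 0.15669621 0.05827538]
[282.27637409 236.75490857]
```

View pics/w2.png

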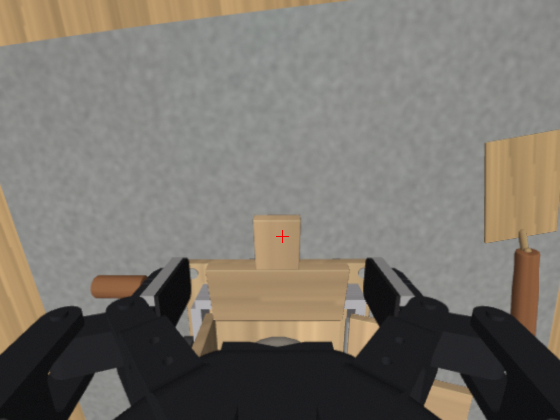

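Left tab at (254–300, 216–268), its centre at x = 277, which matches the finger midline. Descend and grip.

{"op": "carry_out", "data": {"motion": [[[2,0,-0.2,0,0,0,8.5],[4,0,-0.2,0,0,0,8.5],[5.4,0,-0.2,0,0,0,8.5],[5.4,0,-0.2,0,0,0,0],[5.4,0,-0.2,0,0,0,0]]]}}

```text
time_s: 6.3
position: [0.5724, 0.157, 0.0671]
tool_rot: [[0.0, 0.995, -0.103], [0.0, -0.103, -0.995], [-1.0, 0.0, -0.0]]
ft_force: [0.2, -0.3, 0.5]
grip_width: 0.0632
```

{"op": "carry_out", "data": {"motion": [[[0,0,0,0,0,0,0],[0,0,0,0,0,0,0],[0,0,0,0,0,0,0],[0,0,0,0,0,0,0],[0,0,0,0,0,0,0]]]}}

```text
time_s: 6.72
position: [0.5702, 0.1581, 0.0669]
tool_rot: [[-0.004, 0.995, -0.101], [0.001, -0.101, -0.995], [-1.0, -0.004, -0.0]]
ft_force: [-7.5, 2.5, 3.6]
grip_width: 0.0291
```

```bash
python3 arc.py .225 7.8 4; python3 g.py l
```

```text
[[-0.5, -0.2], [-1.0, -0.4], [-1.5, -0.6], [-2.0, -0.9], [-2.4, -1.2]] 0.57
[[-0.4, -0.3], [-0.8, -0.7], [-1.2, -1.1], [-1.6, -1.5], [-1.9, -1.9]] 0.91
[[-0.3, -0.5], [-0.6, -0.9], [-0.8, -1.4], [-1.0, -1.9], [-1.1, -2.4]] 1.26
[[-0.1, -0.5], [-0.2, -1.1], [-0.3, -1.6], [-0.3, -2.1], [-0.2, -2.7]] 1.6
t 6.72 pos [0.5702 0.1581 0.0669] F [-7.5  2.5  3.6] w 0.0291
shift cm [0.86 0.32 0.11] turn [-0.004 -0.     0.004]
[0.57323428 0.15669621 0.05827538]
```

{"op": "carry_out", "data": {"motion": [[[-0.5,0,0.2,0,0,0,0],[-1.0,0,0.4,0,0,0,0],[-1.5,0,0.6,0,0,0,0],[-2.0,0,0.9,0,0,0,0],[-2.4,0,1.2,0,0,0,0]]]}}

```text
time_s: 7.13
position: [0.5688, 0.1456, 0.0899]
tool_rot: [[-0.005, 0.995, -0.101], [0.0, -0.101, -0.995], [-1.0, -0.005, 0.0]]
ft_force: [-4.9, 1.4, -7.2]
grip_width: 0.0291
```

{"op": "carry_out", "data": {"motion": [[[-0.4,0,0.3,0,0,0,0],[-0.8,0,0.7,0,0,0,0],[-1.2,0,1.1,0,0,0,0],[-1.6,0,1.5,0,0,0,0],[-1.9,0,1.9,0,0,0,0]]]}}

```text
time_s: 7.55
position: [0.5669, 0.1265, 0.1087]
tool_rot: [[-0.005, 0.995, -0.102], [0.0, -0.102, -0.995], [-1.0, -0.005, 0.0]]
ft_force: [-4.1, 0.2, -9.1]
grip_width: 0.0288
```

{"op": "carry_out", "data": {"motion": [[[-0.3,0,0.5,0,0,0,0],[-0.6,0,0.9,0,0,0,0],[-0.8,0,1.4,0,0,0,0],[-1.0,0,1.9,0,0,0,0],[-1.1,0,2.4,0,0,0,0]]]}}

```text
time_s: 7.97
position: [0.5648, 0.1033, 0.1203]
tool_rot: [[-0.004, 0.995, -0.102], [0.002, -0.102, -0.995], [-1.0, -0.004, -0.001]]
ft_force: [-7.8, 5.5, -1.6]
grip_width: 0.029
```

{"op": "carry_out", "data": {"motion": [[[-0.1,0,0.5,0,0,0,0],[-0.2,0,1.1,0,0,0,0],[-0.2,0,1.6,0,0,0,0],[-0.2,0,2.1,0,0,0,0],[-0.2,0,2.4,0,0,0,0]]]}}

```text
time_s: 8.38
position: [0.5625, 0.0795, 0.1231]
tool_rot: [[-0.003, 0.995, -0.102], [0.002, -0.102, -0.995], [-1.0, -0.003, -0.002]]
ft_force: [-8.6, 5.4, 3.4]
grip_width: 0.0289
```

{"op": "carry_out", "data": {"motion": [[[0,0,0.2,0,0,0,0],[0,0,0.4,0,0,0,0],[0,0,0.5,0,0,0,0],[0,0,0.5,0,0,0,0]]]}}

```text
time_s: 8.72
position: [0.562, 0.0746, 0.1229]
tool_rot: [[-0.003, 0.995, -0.102], [0.002, -0.102, -0.995], [-1.0, -0.003, -0.001]]
ft_force: [-8.3, 2.9, 1.4]
grip_width: 0.0287
```

{"op": "carry_out", "data": {"motion": [[[0,0,0.2,0,0,0,0],[0,0,0.2,0,0,0,0]]]}}

```text
time_s: 8.88
position: [0.5617, 0.0726, 0.1228]
tool_rot: [[-0.003, 0.995, -0.102], [0.002, -0.102, -0.995], [-1.0, -0.003, -0.001]]
ft_force: [-8.9, 3.5, 0.8]
grip_width: 0.0291
```

{"op": "carry_out", "data": {"motion": [[[0,0,0,0,0,0,5],[0,0,0,0,0,0,5],[0,0,0,0,0,0,6],[-3,0,0,0,0,0,7],[-6,0,0,0,0,0,8.5]]]}}

```text
time_s: 9.3
position: [0.563, 0.0717, 0.1824]
tool_rot: [[-0.002, 0.995, -0.102], [0.0, -0.102, -0.995], [-1.0, -0.002, 0.0]]
ft_force: [0.9, 0.0, 0.0]
grip_width: 0.0798
```

```bash
sed -i 's/T=box(p\[:3\],tab(w,q,.078))\[0\]/T=box(p[:3],np.array(tab(w,q,.078))-[.003,0,0])[0]/' g.py; python3 g.py f .18;
```

```text
t 9.3 pos [0.563  0.0717 0.1824] F [0.9 0.  0. ] w 0.0798
shift cm [ 0.21 12.97  4.69] turn [1.566 0.002 0.002]
[0.68717279 0.01174005 0.18      ]
```

{"op": "carry_out", "data": {"motion": [[[0,2.6,0.9,0.12,0,0,8.5],[0,5.2,1.8,0.24,0,0,8.5],[0,7.8,2.8,0.36,0,0,8.5],[0,10.4,3.7,0.48,0,0,8.5],[0,13,4.7,0.6,0,0,8.5]]]}}

```text
time_s: 9.72
position: [0.6892, 0.0111, 0.1829]
tool_rot: [[0.002, 0.76, -0.65], [-0.0, -0.65, -0.76], [-1.0, 0.001, -0.001]]
ft_force: [-0.6, 0.0, 0.6]
grip_width: 0.0847
```

{"op": "carry_out", "data": {"motion": [[[0,0,0,0.12,0,0,8.5],[0,0,0,0.24,0,0,8.5],[0,0,0,0.36,0,0,8.5],[0,0,0,0.48,0,0,8.5],[0,0,0,0.6,0,0,8.5]]]}}

```text
time_s: 10.13
position: [0.6882, 0.0116, 0.1827]
tool_rot: [[0.001, 0.26, -0.966], [-0.0, -0.966, -0.26], [-1.0, 0.001, -0.001]]
ft_force: [-0.2, -0.6, 0.3]
grip_width: 0.085
```

{"op": "carry_out", "data": {"motion": [[[1,0,0,0.12,0,0,8.5],[2,0,0,0.24,0,0,8.5],[3,0,0,0.36,0,0,8.5],[4,0,0,0.37,0,0,8.5],[4,0,0,0.37,0,0,8.5]]]}}

```text
time_s: 10.55
position: [0.6872, 0.0118, 0.1403]
tool_rot: [[-0.003, -0.098, -0.995], [0.0, -0.995, 0.098], [-1.0, -0.0, 0.003]]
ft_force: [-0.9, 0.3, -0.8]
grip_width: 0.085
```

```bash
python3 g.py f; python3 - <<'E'
from h import *;from rig import env
g=env.get_image("wrist");im=g["image"][:,:,::-1].copy();p=np.load("p.npy")
u=proj(g,box(p[:3],tab("f",p[5])))[0];cv2.drawMarker(im,(int(u[0]),int(u[1])),(0,0,255),0,12)
print(u);cv2.imwrite("pics/w3.png",im)
E
```

```text
t 10.55 pos [0.6872 0.0118 0.1403] F [-0.9  0.3 -0.8] w 0.085
shift cm [ 7.44  0.01 -0.01] turn [-0.001  0.003  0.   ]
[0.68717279 0.01174005 0.06595532]
[275.89595948 228.91692751]
```

View pics/w3.png

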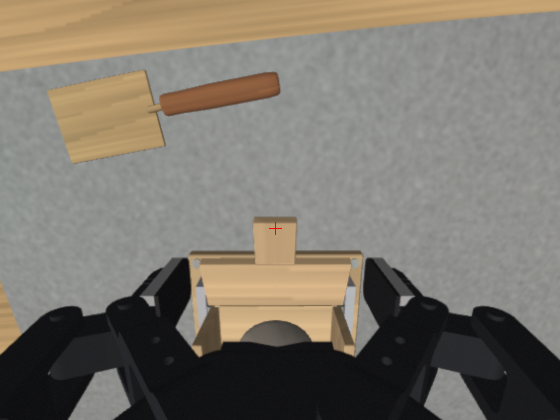

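Far tab (254–297, 217–264) is centred on the fingers; the marker sits 2–3 mm too far out. Descend and grip.

{"op": "carry_out", "data": {"motion": [[[2.5,0,0.2,0,0,0,8.5],[5,0,0.2,0,0,0,8.5],[7.3,0,0.2,0,0,0,8.5],[7.3,0,0.2,0,0,0,0],[7.3,0,0.2,0,0,0,0]]]}}

```text
time_s: 11.02
position: [0.6859, 0.012, 0.0696]
tool_rot: [[-0.001, -0.099, -0.995], [0.0, -0.995, 0.099], [-1.0, -0.0, 0.001]]
ft_force: [-0.4, 0.2, 0.2]
grip_width: 0.0633
```

{"op": "carry_out", "data": {"motion": [[[0,0,0,0,0,0,0],[0,0,0,0,0,0,0],[0,0,0,0,0,0,0],[0,0,0,0,0,0,0],[0,0,0,0,0,0,0]]]}}

```text
time_s: 11.43
position: [0.6871, 0.0132, 0.0715]
tool_rot: [[0.005, -0.1, -0.995], [0.001, -0.995, 0.1], [-1.0, -0.002, -0.005]]
ft_force: [2.8, 5.2, 3.6]
grip_width: 0.0293
```

```bash
python3 arc.py .33 7.8 4; python3 g.py f
```

```text
[[-0.5, -0.2], [-0.9, -0.4], [-1.3, -0.7], [-1.7, -1.0], [-2.1, -1.3]] 0.65
[[-0.4, -0.3], [-0.7, -0.7], [-1.0, -1.1], [-1.3, -1.5], [-1.6, -1.9]] 0.97
[[-0.2, -0.4], [-0.5, -0.9], [-0.7, -1.3], [-0.8, -1.8], [-1.0, -2.3]] 1.28
[[-0.1, -0.5], [-0.2, -1.0], [-0.2, -1.5], [-0.2, -2.0], [-0.2, -2.5]] 1.6
t 11.43 pos [0.6871 0.0132 0.0715] F [2.8 5.2 3.6] w 0.0293
shift cm [ 0.55  0.14 -0.02] turn [-0.002 -0.005  0.002]
[0.68717279 0.01174005 0.06595532]
```

{"op": "carry_out", "data": {"motion": [[[-0.5,0,0.2,0,0,0,0],[-0.9,0,0.4,0,0,0,0],[-1.3,0,0.7,0,0,0,0],[-1.7,0,1.0,0,0,0,0],[-2.1,0,1.3,0,0,0,0]]]}}

```text
time_s: 11.85
position: [0.6734, 0.0146, 0.0912]
tool_rot: [[0.002, -0.1, -0.995], [0.002, -0.995, 0.1], [-1.0, -0.002, -0.002]]
ft_force: [1.4, 5.0, -5.7]
grip_width: 0.0292
```

{"op": "carry_out", "data": {"motion": [[[-0.4,0,0.3,0,0,0,0],[-0.7,0,0.7,0,0,0,0],[-1.0,0,1.1,0,0,0,0],[-1.3,0,1.5,0,0,0,0],[-1.6,0,1.9,0,0,0,0]]]}}

```text
time_s: 12.27
position: [0.6542, 0.0164, 0.1068]
tool_rot: [[0.002, -0.1, -0.995], [0.002, -0.995, 0.1], [-1.0, -0.002, -0.002]]
ft_force: [2.3, 4.8, -7.4]
grip_width: 0.0296
```

{"op": "carry_out", "data": {"motion": [[[-0.3,0,0.4,0,0,0,0],[-0.5,0,0.9,0,0,0,0],[-0.7,0,1.3,0,0,0,0],[-0.9,0,1.8,0,0,0,0],[-1.0,0,2.3,0,0,0,0]]]}}

```text
time_s: 12.68
position: [0.6315, 0.0186, 0.1169]
tool_rot: [[0.002, -0.1, -0.995], [0.001, -0.995, 0.1], [-1.0, -0.002, -0.002]]
ft_force: [3.5, 4.9, -6.6]
grip_width: 0.0292
```

{"op": "carry_out", "data": {"motion": [[[-0.1,0,0.5,0,0,0,0],[-0.2,0,1.0,0,0,0,0],[-0.2,0,1.5,0,0,0,0],[-0.2,0,2.0,0,0,0,0],[-0.2,0,2.3,0,0,0,0]]]}}

```text
time_s: 13.1
position: [0.6093, 0.0208, 0.1197]
tool_rot: [[0.005, -0.1, -0.995], [0.001, -0.995, 0.1], [-1.0, -0.002, -0.005]]
ft_force: [6.2, 4.0, -3.6]
grip_width: 0.029
```

{"op": "carry_out", "data": {"motion": [[[0,0,0.2,0,0,0,0],[0,0,0.4,0,0,0,0],[0,0,0.4,0,0,0,0]]]}}

```text
time_s: 13.35
position: [0.6052, 0.0212, 0.1195]
tool_rot: [[0.004, -0.1, -0.995], [0.001, -0.995, 0.1], [-1.0, -0.002, -0.004]]
ft_force: [3.6, 3.6, -3.5]
grip_width: 0.0292
```

{"op": "carry_out", "data": {"motion": [[[0,0,0,0,0,0,5],[0,0,0,0,0,0,5],[0,0,0,0,0,0,6],[-3,0,0,0,0,0,7],[-6.5,0,0,0,0,0,8.5]]]}}

```text
time_s: 13.77
position: [0.6031, 0.0203, 0.1823]
tool_rot: [[-0.005, -0.101, -0.995], [0.001, -0.995, 0.101], [-1.0, -0.0, 0.005]]
ft_force: [0.5, 0.2, -0.1]
grip_width: 0.0797
```

{"op": "carry_out", "data": {"motion": [[[-1,0,3,0,0,0,8.5],[-1,0,6.5,0,0,0,8.5],[-1,-3,9.5,0,0,0,8.5],[-1,-6,12.5,0,0,0,8.5],[-1,-8,15.5,0,0,0,8.5]]]}}

```text
time_s: 14.18
position: [0.4568, 0.1167, 0.1938]
tool_rot: [[0.001, -0.102, -0.995], [0.0, -0.995, 0.102], [-1.0, -0.0, -0.001]]
ft_force: [0.5, 0.3, 0.8]
grip_width: 0.085
```

```bash
python3 - <<'E'
from h import *;from rig import env;import pickle
from to import go
a=env.get_image("scene");b=env.get_image("side");pickle.dump({"scene":a,"side":b},open("v1.pkl","wb"))
A=crop(a,225,155,100,80,4);B=crop(b,235,175,100,80,4)
cv2.imwrite("pics/c2.png",cv2.hconcat([A,B]))
p=np.load("p.npy");T=box(p[:3],np.array(grip(p[6]))-[.003,0,0])[0];T[2]-=.008;go(T,p[2]-np.pi/2);print(T)
E
```

```text
t 14.28 pos [0.4544 0.1182 0.194 ] F [ 0.9 -0.5  0.2] w 0.0851
shift cm [13.22 -1.28 -0.16] turn [0.    0.001 0.   ]
[0.4571538  0.13079664 0.06183437]
```

View pics/c2.png

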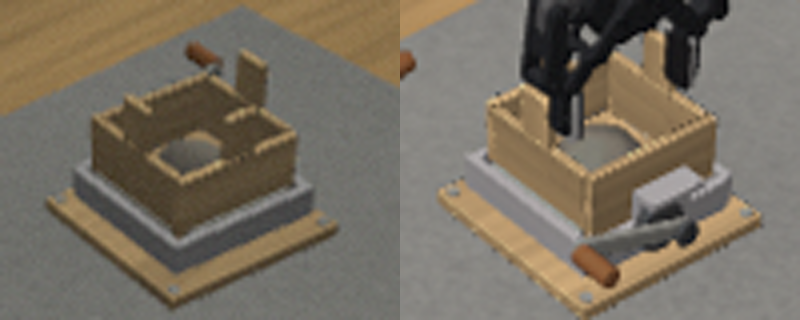

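```bash
python3 - <<'E'
from h import *;import pickle
d=pickle.load(open("v1.pkl","rb"));p=np.load("p.npy")
for w in "rlf":
  for q in (1.35,1.57):
    u=proj(d["scene"],box(p[:3],tab(w,q,.09)))[0];v=proj(d["side"],box(p[:3],tab(w,q,.09)))[0]
    print(w,q,((u-[225,155])*4).round(),((v-[235,175])*4+[400,0]).round())
E
```

```text
r 1.35 [117. 110.] [682.  27.]
r 1.57 [138. 101.] [661.  34.]
l 1.35 [267.  52.] [521. 100.]
l 1.57 [248.  58.] [543.  88.]
f 1.35 [255. 122.] [537.  17.]
f 1.57 [238. 109.] [554.  27.]
```

{"op": "carry_out", "data": {"motion": [[[3,-0.6,0,0,0,0,6.5],[6,-1.3,0,0,0,0,6.5],[8,-1.3,0,0,0,0,6.5],[8,-1.3,0,0,0,0,6.5],[8,-1.3,0,0,0,0,6.5]]]}}

```text
time_s: 14.7
position: [0.4597, 0.1282, 0.1134]
tool_rot: [[-0.001, -0.101, -0.995], [-0.0, -0.995, 0.101], [-1.0, 0.0, 0.001]]
ft_force: [0.4, -0.2, 1.1]
grip_width: 0.0649
```

```bash
python3 - <<'E'
from h import *;from rig import env
from to import go
g=env.get_image("wrist");im=g["image"][:,:,::-1].copy();p=np.load("p.npy")
T=box(p[:3],np.array(grip(p[6]))-[.003,0,0])[0]
u=proj(g,T)[0];cv2.drawMarker(im,(int(u[0]),int(u[1])),(255,255,0),0,12)
T[2]-=.008;go(T,p[2]-np.pi/2);print(u);cv2.imwrite("pics/w4.png",im)
E
```

```text
t 14.75 pos [0.4603 0.1282 0.1143] F [ 0.3 -0.2  0.5] w 0.0652
shift cm [ 5.25 -0.23  0.34] turn [-0.004 -0.001  0.   ]
[271.97420848 245.19145398]
```

View pics/w4.png

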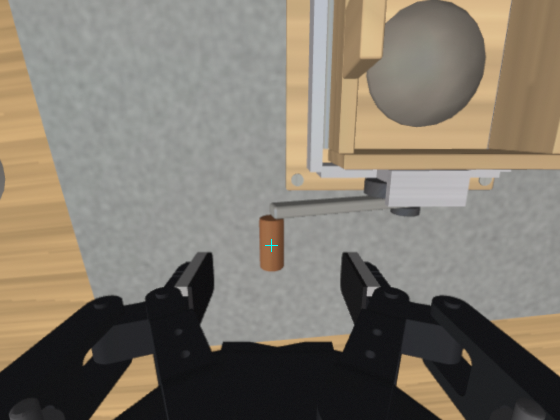

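The wall tab tops match upright (1.57 rad) in the earlier picture. The peg is at (272, 216–270), with the target marker at its middle. Descend and grip.

{"op": "carry_out", "data": {"motion": [[[2,-0.2,0.4,0,0,0,6.5],[4,-0.2,0.4,0,0,0,6.5],[5.2,-0.2,0.4,0,0,0,6.5],[5.2,-0.2,0.4,0,0,0,0],[5.2,-0.2,0.4,0,0,0,0]]], "grip_force": 50}}

```text
time_s: 15.17
position: [0.4565, 0.1307, 0.0625]
tool_rot: [[0.002, -0.101, -0.995], [-0.0, -0.995, 0.101], [-1.0, -0.0, -0.002]]
ft_force: [-0.2, 0.4, -0.2]
grip_width: 0.0418
```

{"op": "carry_out", "data": {"motion": [[[0,0,0,0,0,0,0],[0,0,0,0,0,0,0],[0,0,0,0,0,0,0],[0,0,0,0,0,0,0],[0,0,0,0,0,0,0]]]}}

```text
time_s: 15.58
position: [0.4566, 0.1319, 0.0627]
tool_rot: [[0.003, -0.101, -0.995], [0.002, -0.995, 0.101], [-1.0, -0.002, -0.003]]
ft_force: [1.3, 7.5, 2.8]
grip_width: 0.0145
```

```bash
python3 - <<'E'
import numpy as np
from rig import env
s=env.observe();print(s["position"],s["grip_width"],s["ft_force"])
f=lambda q:np.array([-10*np.sin(q),-10*np.cos(q)])  # tool x (down), tool y (-box y)
Q=np.linspace(.28,1.571,26)
for c in range(5):print([(f(q)-f(Q[5*c])).round(1).tolist() for q in Q[5*c+1:5*c+6]],Q[5*c+5].round(2))
E
```

```text
[0.45659331 0.1319104  0.06268452] 0.014523430523314795 [1.325428   7.48908715 2.77425834]
[[-0.5, 0.2], [-1.0, 0.3], [-1.4, 0.5], [-1.9, 0.8], [-2.4, 1.0]] 0.54
[[-0.4, 0.3], [-0.9, 0.6], [-1.3, 0.9], [-1.7, 1.2], [-2.0, 1.6]] 0.8
[[-0.4, 0.4], [-0.7, 0.8], [-1.0, 1.2], [-1.3, 1.6], [-1.5, 2.1]] 1.05
[[-0.2, 0.5], [-0.5, 0.9], [-0.7, 1.4], [-0.8, 1.9], [-1.0, 2.4]] 1.31
[[-0.1, 0.5], [-0.2, 1.0], [-0.3, 1.5], [-0.3, 2.0], [-0.3, 2.6]] 1.57
```

{"op": "carry_out", "data": {"motion": [[[-0.5,0.2,0,0,0,0,0],[-1.0,0.3,0,0,0,0,0],[-1.4,0.5,0,0,0,0,0],[-1.9,0.8,0,0,0,0,0],[-2.4,1.0,0,0,0,0,0]]]}}

```text
time_s: 16.0
position: [0.4556, 0.1223, 0.0866]
tool_rot: [[0.004, -0.101, -0.995], [0.003, -0.995, 0.101], [-1.0, -0.003, -0.003]]
ft_force: [3.0, 5.9, -1.6]
grip_width: 0.0141
```

{"op": "carry_out", "data": {"motion": [[[-0.4,0.3,0,0,0,0,0],[-0.9,0.6,0,0,0,0,0],[-1.3,0.9,0,0,0,0,0],[-1.7,1.2,0,0,0,0,0],[-2.0,1.6,0,0,0,0,0]]]}}

```text
time_s: 16.42
position: [0.4541, 0.1075, 0.1073]
tool_rot: [[0.005, -0.102, -0.995], [0.006, -0.995, 0.102], [-1.0, -0.006, -0.004]]
ft_force: [0.6, 24.4, 10.9]
grip_width: 0.014
```

{"op": "carry_out", "data": {"motion": [[[-0.4,0.4,0,0,0,0,0],[-0.7,0.8,0,0,0,0,0],[-1.0,1.2,0,0,0,0,0],[-1.3,1.6,0,0,0,0,0],[-1.5,2.1,0,0,0,0,0]]]}}

```text
time_s: 16.83
position: [0.4522, 0.0882, 0.124]
tool_rot: [[0.007, -0.102, -0.995], [0.009, -0.995, 0.102], [-1.0, -0.01, -0.006]]
ft_force: [-4.8, 35.0, 35.4]
grip_width: 0.0141
```

{"op": "carry_out", "data": {"motion": [[[-0.2,0.5,0,0,0,0,0],[-0.5,0.9,0,0,0,0,0],[-0.7,1.4,0,0,0,0,0],[-0.8,1.9,0,0,0,0,0],[-1.0,2.4,0,0,0,0,0]]]}}

```text
time_s: 17.25
position: [0.4503, 0.0625, 0.1339]
tool_rot: [[0.008, -0.101, -0.995], [0.005, -0.995, 0.101], [-1.0, -0.005, -0.008]]
ft_force: [1.2, 17.1, 17.0]
grip_width: 0.0141
```

{"op": "carry_out", "data": {"motion": [[[-0.1,0.5,0,0,0,0,0],[-0.2,1.0,0,0,0,0,0],[-0.3,1.5,0,0,0,0,0],[-0.3,2.0,0,0,0,0,0],[-0.3,2.5,0,0,0,0,0]]]}}

```text
time_s: 17.67
position: [0.4478, 0.0364, 0.1359]
tool_rot: [[0.007, -0.101, -0.995], [0.002, -0.995, 0.101], [-1.0, -0.003, -0.007]]
ft_force: [6.1, 6.7, -1.4]
grip_width: 0.0142
```

{"op": "carry_out", "data": {"motion": [[[0,0.1,0,0,0,0,0],[0,0.2,0,0,0,0,0],[0,0.2,0,0,0,0,0],[0,0.2,0,0,0,0,0]]]}}

```text
time_s: 18.0
position: [0.4475, 0.034, 0.1355]
tool_rot: [[0.007, -0.101, -0.995], [0.001, -0.995, 0.101], [-1.0, -0.002, -0.006]]
ft_force: [1.7, 6.1, 9.4]
grip_width: 0.0141
```

```bash
python3 - <<'E'
from h import *;from rig import env;import pickle
s=env.observe();print(s["position"],s["ft_force"],s["grip_width"])
a=env.get_image("scene");b=env.get_image("side");pickle.dump({"scene":a,"side":b},open("v2.pkl","wb"))
A=crop(a,225,155,100,80,4);B=crop(b,235,155,100,80,4)
cv2.imwrite("pics/c3.png",cv2.resize(cv2.hconcat([A,B]),(800,320)))
p=np.load("p.npy")
for q in(1.42,1.571,1.72):
  P=[[-.086,r*np.cos(q),.042+r*np.sin(q)] for r in(.03,.1)];print(q,((proj(b,box(p[:3],P))-[235,155])*4+[400,0]).round().tolist())
E
```

```text
[0.44748986 0.03404119 0.13553066] [1.74512373 6.05124551 9.44571373] 0.014077161559815593
1.42 [[677.0, 274.0], [670.0, 198.0]]
1.571 [[682.0, 271.0], [687.0, 189.0]]
1.72 [[686.0, 269.0], [703.0, 182.0]]
```

View pics/c3.png

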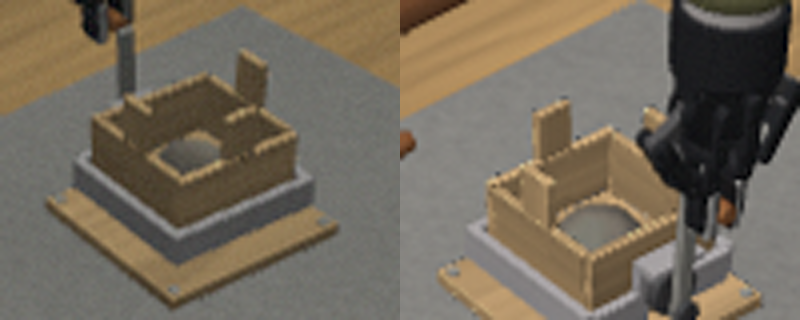

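```bash
python3 - <<'E'
from h import *;import pickle
d=pickle.load(open("v2.pkl","rb"));p=np.load("p.npy")
for n,rows in(("scene",range(163,178,3)),("side",range(205,224,3))):
    g=d[n];im=g["image"].astype(int)
    for q in(1.42,1.571,1.72):
        P=proj(g,box(p[:3],[[-.086,r*np.cos(q),.042+r*np.sin(q)] for r in np.linspace(0,.1,30)]))
        print(n,q,[(r,round(float(np.interp(r,P[::-1,1],P[::-1,0])),1)) for r in rows])
    for r in rows:
        c0=246 if n=="scene" else 296
        print(r,[(c0+i,*im[r,c0+i]) for i in range(0,20)][:20] if r in (list(rows)[1],list(rows)[3]) else "")
E
```

```text
scene 1.42 [(163, 260.4), (166, 260.0), (169, 259.6), (172, 259.1), (175, 258.7)]
scene 1.571 [(163, 257.0), (166, 257.0), (169, 257.0), (172, 257.0), (175, 257.0)]
scene 1.72 [(163, 253.2), (166, 253.7), (169, 254.1), (172, 254.6), (175, 255.0)]
163 
166 [(246, np.int64(140), np.int64(115), np.int64(77)), (247, np.int64(146), np.int64(120), np.int64(76)), (248, np.int64(149), np.int64(125), np.int64(81)), (249, np.int64(136), np.int64(112), np.int64(77)), (250, np.int64(135), np.int64(113), np.int64(77)), (251, np.int64(144), np.int64(118), np.int64(77)), (252, np.int64(156), np.int64(128), np.int64(80)), (253, np.int64(148), np.int64(123), np.int64(82)), (254, np.int64(91), np.int64(80), np.int64(63)), (255, np.int64(61), np.int64(62), np.int64(59)), (256, np.int64(65), np.int64(68), np.int64(61)), (257, np.int64(67), np.int64(62), np.int64(60)), (258, np.int64(103), np.int64(89), np.int64(70)), (259, np.int64(156), np.int64(128), np.int64(82)), (260, np.int64(148), np.int64(119), np.int64(75)), (261, np.int64(149), np.int64(125), np.int64(79)), (262, np.int64(140), np.int64(119), 
[... 2877 characters left out ...]
00), np.int64(81), np.int64(56)), (303, np.int64(98), np.int64(78), np.int64(53)), (304, np.int64(120), np.int64(118), np.int64(111)), (305, np.int64(121), np.int64(118), np.int64(114)), (306, np.int64(82), np.int64(80), np.int64(77)), (307, np.int64(78), np.int64(77), np.int64(73)), (308, np.int64(80), np.int64(81), np.int64(78)), (309, np.int64(97), np.int64(81), np.int64(61)), (310, np.int64(104), np.int64(94), np.int64(83)), (311, np.int64(120), np.int64(120), np.int64(118)), (312, np.int64(97), np.int64(90), np.int64(82)), (313, np.int64(65), np.int64(59), np.int64(54)), (314, np.int64(158), np.int64(154), np.int64(156)), (315, np.int64(165), np.int64(163), np.int64(163))]
217 
220 
223
```

Bar centre is at column 256.0 at row 166 and 256.2 at row 172, so it is vertical (about 1.6 rad). I'll hold still briefly, then hand in.

{"op": "carry_out", "data": {"motion": [[[0,0,0,0,0,0,0],[0,0,0,0,0,0,0],[0,0,0,0,0,0,0],[0,0,0,0,0,0,0],[0,0,0,0,0,0,0]]]}}

```text
time_s: 18.52
position: [0.4475, 0.0341, 0.1355]
tool_rot: [[0.007, -0.101, -0.995], [0.001, -0.995, 0.101], [-1.0, -0.002, -0.006]]
ft_force: [2.5, 5.7, 10.4]
grip_width: 0.0144
```

```bash
python3 - <<'E'
from rig import env
s=env.observe();print(s["time_s"],s["position"],s["ft_force"],s["grip_width"],abs(s["qvel"]).max());print(env.close_job())
E
```

```text
18.5167 [0.4474677  0.03406232 0.13553415] [ 2.47270775  5.70233698 10.42654734] 0.014390664247118944 0.05020580804772112
the job is handed in; nothing more can be done
None
```

I raised the right, left and far walls in turn, each by its tab, while the lever stayed down. Then I swung the cam lever up by its peg and handed the job in at 18.5 s, still holding it. The rig gave no verdict.

**Walls:** tab tops matched the predicted upright (1.57 rad) positions in the scene view, read by eye from a zoomed crop, after the third wall. They looked unchanged after the lever lift.

**Lever:** the bar read vertical in the scene camera, at about 1.6 rad. The side view looked right by eye, but its pixel check was blocked by the fingers.

**Hold:** the arm was still, gripping the peg with the force set to 50 N and the fingers 14 mm apart.

**What disagreed:**
- The box sat about 3 mm nearer the robot than my first fit, and I corrected for it.
- At the wall stops the tool went about 5 mm past its expected position with no clear rise in force, so the pads probably slid on the tabs.
- The peg read 14 mm instead of 16 mm in the fingers.
- The wrist force peaked near 50 N mid-swing on the lever, against a limit of 120 N, and was about 12 N at the end.

I did not measure the mug, jar and spatula again at the end. The arm stayed clear of them throughout.

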